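# Vent the brine tank and take its filler cap off

### The job

Get the steel brine tank on the cheese counter ready for topping up: swing the vent cock fully open first and leave it open, then unscrew the white filler cap. Nobody knows whether its thread is left- or right-handed, so try one way and, if it will not give, the other. Lift the cap off about ten centimetres above its neck and finish still holding it there, level and still, with the cheeses and the price tag round the tank left where they are.

Things in the scene. Friction and masses are not known exactly. Their poses are not given: they have to be found in the camera images.
- tank: Low steel brine tank, fixed, 176 x 276 mm, top face 85 mm above the counter. Origin: centre of its underside; x to its back, y to its left (long side). On top: filler neck and cap at (-20, -75) mm, vent cock at (-20, 65), a closed round housing 56 mm across and 37 mm tall at (52, 0). A handle on its front stands out 15 mm. The cap's wing bar is its highest part.
- filler_cap: White ribbed plastic screw cap, 50 to 100 g: a bell 56 mm across, 26 mm tall, with an upright wing bar on top, 52 mm long (cap's x), 12 mm thick (cap's y), from 26 to 56 mm above the rim. Origin: centre of the lower rim, z up; screwed down, it lies on point neck, its x 0.8 rad anticlockwise from the tank's x. Loosened anticlockwise in some starts, clockwise in others; this cannot be seen.
- neck (a point): Centre of the flange under the cap, 88 mm above the counter; z up. The neck inside the cap is 20 mm tall, 45 mm across, with a quick thread: the wrong way the cap stops hard within 0.15 rad; the loosening way it turns easily, with 1.5 to 5 mm of play upward, and can be lifted straight off at 1.0 to 1.8 rad from the start (stopped again past 2.0), not before.
- vent_cock (a joint): Angle of the vent cock's handle about the upright axis through vent_pivot, rad: 0 shut (handle along the tank's +y), growing anticlockwise seen from above, 1.571 fully open at its stop (handle along the tank's -x, to the front). Stays where it is left; turning takes about 0.1 N m.
- vent_pivot (a point): On the axis of the vent cock, at mid height of its handle, 112 mm above the counter. Fixed to the tank.
- vent_blade (a point): Grip point on the vent cock's handle, 50 mm from the axis, 112 mm above the counter; moves with the handle. The handle is an upright steel blade 10 mm thick, 26 mm tall (99 to 125 mm above the counter), reaching 68 mm from the axis; its y axis points along the blade, outward.
- price_tag_1: Bystander: price tag on a foot, 22 x 58 x 46 mm, on the counter before the tank. Origin under its centre.
- pepato: Bystander: cheese block 58 x 105 x 52 mm on the counter to the right of the tank. Origin under its centre.
- smoked_brick: Bystander: small brown cheese brick 53 x 82 x 38 mm on the counter to the left of the tank. Origin underneath.
- scamorza_2: Bystander: small yellow pear-shaped cheese, 58 mm across, 73 mm tall, near right of the counter. Origin underneath.
- butter_piece: Bystander: small yellow block 45 x 63 x 22 mm, near left of the counter. Origin underneath.
- wedge_white: Bystander: pale cheese wedge 72 x 107 x 40 mm, at the near edge of the counter. Origin underneath.

How it is judged:
On the way, in this order (a step that is already met when the one before it is completed fails the run):
1. the vent cock is fully open, the cap still in place (value of joint vent_cock above 1.45 rad and z of filler_cap in the frame of neck below 0.012 m), for 0.2 s.
2. the cap is off its neck, held by the fingers (z of filler_cap in the frame of neck above 0.03 m and contact force between filler_cap and the fingers above 0.5 N), for 0.2 s.
At the end, for the whole second after the job is handed in: The vent cock stands open (over 1.4 rad); the cap is held by the fingers alone, its rim 60 to 160 mm above the neck's flange and within 50 mm of the neck's axis, level within 15 degrees and still (under 3 cm/s); the six bystanders are within 30 mm of where they stood (value of joint vent_cock above 1.4 rad and z of filler_cap in the frame of neck between 0.06 and 0.16 m and horizontal distance between filler_cap and neck below 0.05 m and angle between filler_cap's own z axis and vertical below 0.26 rad and contact force between filler_cap and the fingers above 0.5 N and contact force between filler_cap and tank below 0.1 N and linear speed of filler_cap below 0.03 m/s and distance of each of price_tag_1, pepato, smoked_brick, scamorza_2, butter_piece, wedge_white from where it was at the start of the episode below 0.03 m); the arm keeps its last pose, push and grip.
It fails at once if the cap comes off while the vent cock is not open (z of filler_cap in the frame of neck above 0.02 m and value of joint vent_cock below 1.35 rad).
It fails at once if a cheese or the price tag is pushed away (distance of any of price_tag_1, pepato, smoked_brick, scamorza_2, butter_piece, wedge_white from where it was at the start of the episode above 0.03 m).
It also fails if it takes over 61 s, if anything falls off the work surface, if the arm or the gripper's body presses on something with over 40 N, if the wrist force passes 120 N, or if a joint passes its speed limit or range.

### The arm

A 6-joint arm with a two-finger parallel gripper is mounted at the origin on a cart in front of the work surface, level with it; the furniture and walls round the work are solid. World frame = base frame: x ahead of the robot, y to its left, z up, the work surface at z = 0. Lengths are in m, angles in rad, forces in N, time in s.
With the tool pointing down it reaches from about 0.375 to 0.9 m from the base axis. Payload 3.1 kg.
Tool frame: the origin (TCP) lies between the finger pads; the fingertips stand 11 mm ahead of it and the grasp point (between the pads) lies 8 mm behind it; z points along the fingers, y is the direction in which the jaws open and shut (so a half turn about z gives the same grasp; the last joint's range is limited). The gripper opens to 85 mm and grips with 20 to 120 N. Pads are 22 mm wide; open, the fingers measure 114 mm over their backs; the gripper's body (76 mm by 85 mm) begins 54 mm behind the grasp point. The pads swing forward as they close: fully open they stand 13 mm farther back than shut.
Start: joints at [-1.29, 0.527, 1.433, -0, 1.181, -0.178], TCP at [0.277, -0.56, 0.242] pointing down, gripper open.
Joint ranges: [-3.08, 3.08], [-0.75, 2.2], [0.22, 2.44], [-1.43, 4.57], [0, 2.65], [-2.85, 2.85]. Speed limits (rad/s): [2.79, 2.79, 3.14, 3.14, 3.14, 3.14].

### API

Orientations are given as a unit quaternion [x, y, z, w].
In Python, from station import manip gives the robot as it stands. The module is installed in compiled form; this text tells all that it offers.
- The arm moves only by the tool arm_command, never from a script. Its argument "rows" is a list of rows, each a list of 3 entries, a list of its own where there are three numbers: the shift along the world's x, y, z in mm, then the turn about the world's z in rad, then the closure, from -1 (fully open) to 1 (shut), so that 0 is half open. A call has 1 to 12 rows; each row shifts and turns the commanded pose from where the row before left it; what a row does not reach is not made up. A row lasts 1/8 s, in which the tool goes at most 62.5 mm and 10.7 degrees, less where a joint would pass 70% of its speed; a pose out of reach is approached as far as the arm can. A call with a gripper value outside its range is refused whole. The fingers move at their own pace and stop on an object; "squeeze" is the grip in N (left out, the last holds). Time passes only in rows, so rows that do not move let the fingers close. It gives the time, the measured TCP pose, the force and the opening at its end, in the units of the state.
- manip.sense(): the state, without advancing time (a new reading comes with each control period).
- manip.snapshot(name): name is "scene" or "top" or "wrist"; returns the picture (480x640x3 uint8, blue, green, red); there is no depth.
- manip.get_calibration(name): a dict with "fovy" (degrees; the focal length in pixels is half the picture's height over the tangent of half this angle, whatever the lens; pixels are square), "cx", "cy" (the principal point, pixels), "R" (3x3) and "t" (3): a world point X has camera coordinates R X + t. Camera axes: x right, y down, z forward; pixel columns grow to the right and rows downward; lengths in m; the calibration is good to about 2 mm. A picture is of the moment at which its call begins: read the wrist's pose just before it. get_calibration takes no time and is no camera call; for the wrist camera it gives the pose at the moment of the call.
- manip.sign_off(): hands the job in, once; it reports no verdict.
The state is a dict: "t": time; "q": joint angles; "qd": joint speeds; "tau": joint torques, N m; "tcp_pos": TCP position; "tool_rot": TCP orientation; "force": force on the tool from outside, world axes, zero at the start; "ft_torque": the same for the moment, N m; "finger_gap": opening from 0.0 (shut) to 1.0 (fully open).
Only numpy, scipy, OpenCV 4.12 (cv2) and the standard library are available. Lean on these libraries where they do the work, as an engineer would, in place of code of your own. Each camera call takes 0.05 s, during which the arm holds its last target.

## Working session

There is one attempt and no reset: what is moved stays moved. The work goes in short steps, Python scripts to look and compute and a tool call to move; the robot and the scene stay as the last step left them, time stands still between calls to the robot, and variables do not carry over. Pictures are saved under pics/ and viewed, and the job is handed in when it is done.

Besides the shell and the picture viewer there is one more tool, called after "Emit:" by a JSON object that holds its "method" and its "body", one argument or row to a line. arm_command: Moves the arm, as the interface text tells. Its arguments: {"type":"object","properties":{"rows":{"type":"array","items":{"type":"array"}},"squeeze":{"type":"number"}},"required":["rows"]}

```bash
mkdir -p pics
python3 - <<'E'
from station import manip
import cv2
for n in("scene","top"):
    cv2.imwrite(f"pics/{n}0.png",manip.snapshot(n))
    c=manip.get_calibration(n);print(n,c)
print(manip.sense())
E
```

```text
scene {'fovy': 51.41023538835538, 'cx': 322.422734790643, 'cy': 241.35813045590442, 'R': array([[-0.83353691, -0.55199211, -0.02282408],
       [-0.24336459,  0.40395494, -0.88181295],
       [ 0.49597369, -0.72946907, -0.47104668]]), 't': array([0.37027467, 0.22945327, 0.85853973])}
top {'fovy': 52.15965995205912, 'cx': 319.13722605200223, 'cy': 233.92703846557254, 'R': array([[ 1.79793214e-02, -9.99834149e-01,  2.90141470e-03],
       [-9.93210555e-01, -1.81936390e-02, -1.14899020e-01],
       [ 1.14932751e-01, -8.15909305e-04, -9.93372940e-01]]), 't': array([-0.09338005,  0.50968409,  1.18956834])}
{'t': 0.1, 'q': array([-1.29055377e+00,  5.28360526e-01,  1.43376715e+00, -1.04847247e-05,
        1.18139196e+00, -1.78508193e-01]), 'qd': array([ 0.00044106, -0.00055348, -0.00466303, -0.00177236, -0.00077179,
        0.00121158]), 'tau': array([-8.25899479e-04, -4.43305421e+01, -1.78586143e+01, -3.01074770e-04,
        3.86219457e-03, -3.63733321e-06]), 'tcp_pos': array([ 0.27661403, -0.55976839,  0.24144147]), 'tool_rot': array([ 9.73807700e-01,  2.27371139e-01, -5.38307416e-05, -9.62000215e-04]), 'force': array([-0.67607263, -0.22253305, -0.46063115]), 'ft_torque': array([ 0.00346161, -0.04883442, -0.05393264]), 'finger_gap': 1.002606856908049}
```

View pics/scene0.png

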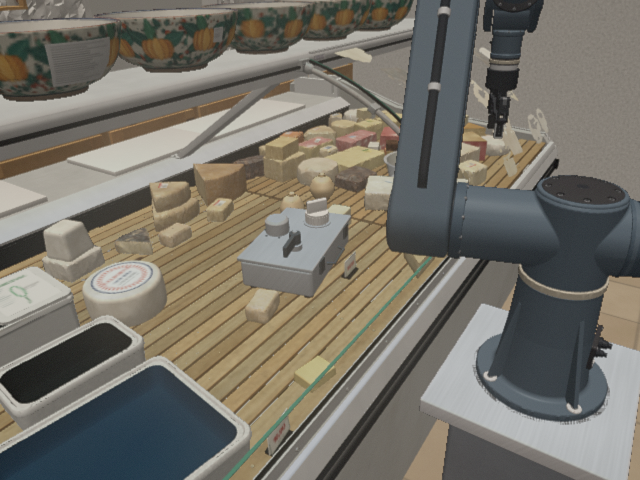

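View pics/top0.png

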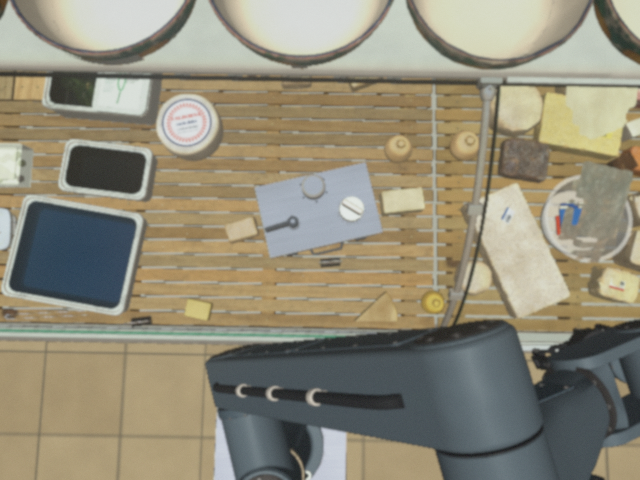

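The top view shows the tank around (320,210) with the white cap at (351,209), the cock pivot at (292,222), its blade tip at about (265,229) and the housing at (314,186). Next I'll measure these more precisely.

```bash
cat > h.py <<'E'
import numpy as np, cv2
from station import manip
def ray(n,px,c=None):
    c=c or manip.get_calibration(n)
    f=240/np.tan(np.radians(c['fovy'])/2)
    d=np.array([(px[0]-c['cx'])/f,(px[1]-c['cy'])/f,1.])
    R=np.array(c['R']);return -R.T@np.array(c['t']),R.T@d
def onplane(n,px,z,c=None):
    o,d=ray(n,px,c);return o+d*(z-o[2])/d[2]
def proj(n,X,c=None):
    c=c or manip.get_calibration(n)
    f=240/np.tan(np.radians(c['fovy'])/2)
    p=np.array(c['R'])@X+np.array(c['t']);return p[:2]/p[2]*f+[c['cx'],c['cy']]
E
python3 - <<'E'
from h import *
im=cv2.imread("pics/top0.png")
crop=im[150:275,215:435]
cv2.imwrite("pics/topc.png",cv2.resize(crop,None,fx=3.6,fy=3.6,interpolation=cv2.INTER_CUBIC))
hsv=cv2.cvtColor(im,cv2.COLOR_BGR2HSV)
print(hsv[210,310],hsv[203,351],hsv[240,225],hsv[222,292])
m=((hsv[...,0]>95)&(hsv[...,0]<130)&(hsv[...,1]>25)).astype(np.uint8)
m[:150]=0;m[275:]=0;m[:,:240]=0;m[:,400:]=0
m=cv2.morphologyEx(m,cv2.MORPH_CLOSE,np.ones((15,15)))
cs,_=cv2.findContours(m,0,2);c=max(cs,key=cv2.contourArea)
r=cv2.minAreaRect(c);print(r,cv2.boxPoints(r), cv2.approxPolyDP(c,6,True)[:,0])
for p in cv2.boxPoints(r): print(onplane("top",p,.085).round(4))
for n,p,z in [("cap",(351,209),.114),("cock",(292,222),.12),("tip",(265,229),.12),("hous",(314,186),.122)]:
    print(n,onplane("top",p,z).round(4))
im=cv2.imread("pics/scene0.png")
cv2.imwrite("pics/scenec.png",cv2.resize(im[180:340,220:380],None,fx=3.7,fy=3.7,interpolation=cv2.INTER_CUBIC))
E
```

```text
[105  27 186] [ 33  13 216] [ 22  39 178] [106  24 160]
((317.7752380371094, 209.3595428466797), (67.60775756835938, 110.33106231689453), 77.00537872314453) [[256.4213  188.82584]
 [363.9269  164.01685]
 [379.12918 229.89325]
 [271.62357 254.70224]] [[363 166]
 [262 189]
 [271 252]
 [378 226]]
[0.6109 0.0682 0.085 ]
[ 0.6766 -0.1891  0.085 ]
[ 0.5171 -0.2264  0.085 ]
[0.4535 0.0272 0.085 ]
cap [ 0.5613 -0.1571  0.114 ]
cock [ 0.5274 -0.021   0.12  ]
tip [0.51   0.0408 0.12  ]
hous [ 0.6124 -0.0701  0.122 ]
```

View pics/topc.png

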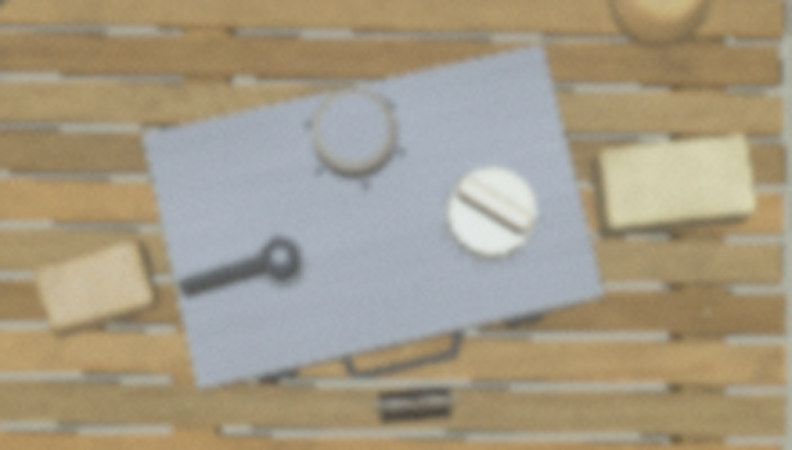

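View pics/scenec.png

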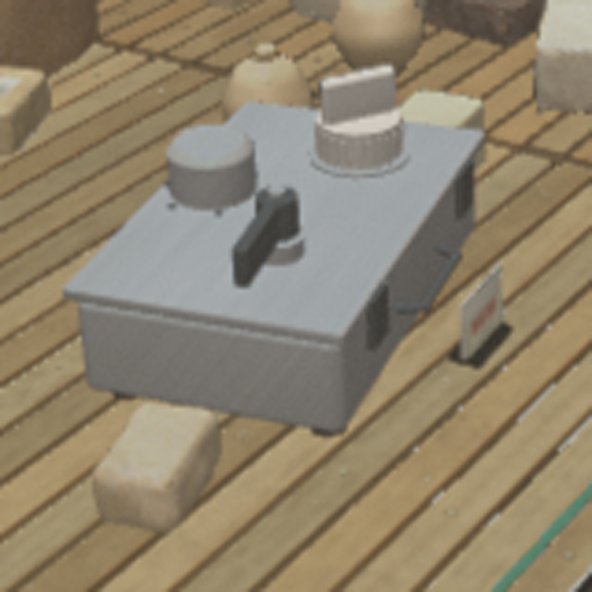

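Run:
```python
from h import *
P=lambda u,v,z:onplane("top",(u/3.6+215-.36,v/3.6+150-.36),z)
bl,br,fr,fl=[P(*p,.085) for p in [(145,130),(543,45),(603,293),(200,388)]]
print(np.linalg.norm(bl-br),np.linalg.norm(fl-fr),np.linalg.norm(bl-fl),np.linalg.norm(br-fr))
src=np.array([[88,138],[88,-138],[-88,-138],[-88,138]],float)/1000
dst=np.array([bl,br,fr,fl])[:,:2]
# add cap, cock, housing
cap=P(493,211,.114);cock=P(282,259,.125);h=P(355,131,.122);tip=P(183,290,.125)
src=np.vstack([src,[[-.02,-.075],[-.02,.065],[.052,0],[-.02,.133]]]);dst=np.vstack([dst,cap[:2],cock[:2],h[:2],tip[:2]])
sc=src-src.mean(0);dc=dst-dst.mean(0)
th=np.arctan2((sc[:,0]*dc[:,1]-sc[:,1]*dc[:,0]).sum(),(sc*dc).sum())
R=np.array([[np.cos(th),-np.sin(th)],[np.sin(th),np.cos(th)]])
t=dst.mean(0)-R@src.mean(0)
print("th",th,"t",t);print(((R@src.T).T+t-dst).round(4)*1000)
print("neck",R@[-.02,-.075]+t,"pivot",R@[-.02,.065]+t,"blade",R@[-.02,.115]+t,"bladeopen",R@[-.07,.065]+t)
for z,n in((.144,"wing"),):
  a=P(460,193,.144);b=P(527,230,.144);print(a,b,np.arctan2(*(a-b)[1::-1]))
print("cap x angle",th+.8)
for n,X in (("cap",np.r_[R@[-.02,-.075]+t,.088]),("pivot",np.r_[R@[-.02,.065]+t,.125])):
  print(n,proj("scene",X),(proj("scene",X)-[220,180])*3.7)
s=manip.sense()
from scipy.spatial.transform import Rotation as Ro
print(Ro.from_quat(s['tool_rot']).as_matrix().round(3))
```

```text
0.27218333649138016 0.27238776445122653 0.17636512672776816 0.17170265009586716
th 0.24937133787918248 t [ 0.56362215 -0.08154472]
[[-3.5  1.9]
 [ 1.6 -0.8]
 [-2.1 -3.5]
 [-2.7  0.1]
 [-0.3 -0.7]
 [ 0.5 -0. ]
 [ 1.7 -0.4]
 [ 4.8  3.3]]
neck [ 0.56275041 -0.1591607 ] pivot [ 0.52819913 -0.02349121] blade [0.51585939 0.02496218] bladeopen [ 0.47974575 -0.03583095]
[ 0.56903803 -0.13555164  0.144     ] [ 0.54623823 -0.17795572  0.144     ] 1.0774614240463032
cap x angle 1.0493713378791825
cap [317.09625963 221.04459245] [359.25616062 151.86499206]
pivot [294.7460288  232.66585945] [276.56030655 194.86367998]
[[ 0.897  0.443 -0.001]
 [ 0.443 -0.897  0.002]
 [ 0.    -0.002 -1.   ]]
```

Run:
```python
from h import *
for p in [(488,90),(478,180),(470,230),(450,300)]:
  for z in (0,.1,.2,.3,.4,.5):
    X=onplane("top",p,z);print(p,z,X[:2].round(3),proj("scene",X).round())
for p in ((320,336),(560,330)):print(onplane("top",p,0),proj("scene",onplane("top",p,0)))
print(proj("top",np.array([.277,-.56,.242])))
```

```text
(488, 90) 0 [ 0.905 -0.523] [294. 182.]
(488, 90) 0.1 [ 0.862 -0.487] [297. 158.]
(488, 90) 0.2 [ 0.819 -0.452] [300. 132.]
(488, 90) 0.3 [ 0.776 -0.416] [303. 102.]
(488, 90) 0.4 [ 0.733 -0.381] [307.  68.]
(488, 90) 0.5 [ 0.69  -0.346] [312.  29.]
(478, 180) 0 [ 0.662 -0.492] [351. 199.]
(478, 180) 0.1 [ 0.639 -0.459] [353. 173.]
(478, 180) 0.2 [ 0.615 -0.426] [354. 144.]
(478, 180) 0.3 [ 0.592 -0.393] [356. 112.]
(478, 180) 0.4 [ 0.568 -0.36 ] [358.  74.]
(478, 180) 0.5 [ 0.545 -0.327] [360.  32.]
(470, 230) 0 [ 0.532 -0.469] [386. 211.]
(470, 230) 0.1 [ 0.519 -0.438] [386. 183.]
(470, 230) 0.2 [ 0.506 -0.407] [386. 152.]
(470, 230) 0.3 [ 0.493 -0.376] [387. 118.]
(470, 230) 0.4 [ 0.48  -0.344] [387.  78.]
(470, 230) 0.5 [ 0.467 -0.313] [388.  33.]
(450, 300) 0 [ 0.354 -0.416] [436. 232.]
(450, 300) 0.1 [ 0.355 -0.389] [435. 201.]
(450, 300) 0.2 [ 0.357 -0.362] [433. 167.]
(450, 300) 0.3 [ 0.358 -0.335] [432. 129.]
(450, 300) 0.4 [ 0.359 -0.308] [430.  86.]
(450, 300) 0.5 [ 0.361 -0.282] [428.  37.]
[ 0.25924876 -0.09087967  0.        ] [419.13747346 302.72003464]
[ 0.28455965 -0.68905714  0.        ] [492.81541103 202.14929216]
[555.05197623 342.31357023]
```

Run:
```python
import cv2,numpy as np
a=cv2.imread("pics/scene0.png")[30:230,270:560];b=cv2.imread("pics/top0.png")[60:350,380:640]
cv2.imwrite("pics/tubes.png",cv2.resize(a,None,fx=2.75,fy=2.75,interpolation=2))
cv2.imwrite("pics/tubet.png",cv2.resize(b,None,fx=2,fy=2,interpolation=2))
```

```text
(no output)
```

View pics/tubes.png

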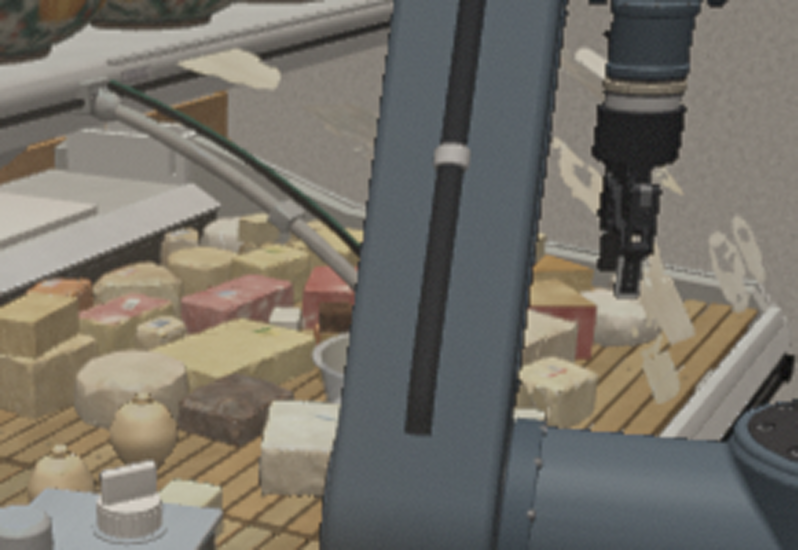

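View pics/tubet.png

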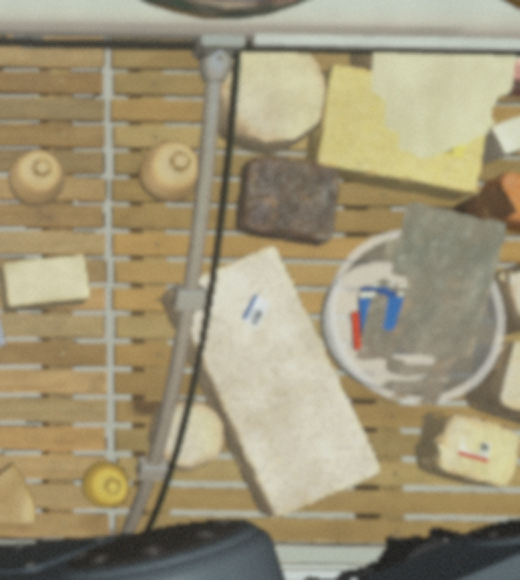

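Besides the tank, the pictures show a curved glass and tube frame at y≈-0.37 to the right, up to z≈0.4. I'll rise and swing over it with the fingers closing.

Emit:
{"method": "arm_command", "body": {
  "rows": [
    [[0,0,50],0,1],
    [[0,0,50],0,1],
    [[0,0,50],0,1],
    [[0,0,50],-0.1,1],
    [[0,0,0],-0.11,1],
    [[14,51,0],0,1],
    [[14,51,0],0,1],
    [[14,51,0],0,1],
    [[14,51,0],0,1],
    [[14,51,0],0,1]
  ],
  "squeeze": 30
}}

```text
t: 1.35
tcp_pos: [0.3469, -0.3034, 0.4419]
tool_rot: [0.992, 0.124, -0.0, -0.0]
force: [0.2, 0.4, 0.7]
finger_gap: -0.002
```

Emit:
{"method": "arm_command", "body": {
  "rows": [
    [[14,51,0],0,1],
    [[14,51,0],0,1],
    [[14,51,0],0,1],
    [[14,51,0],0,1],
    [[14,51,0],0,1],
    [[45,27,0],0,1],
    [[45,27,0],0,1],
    [[45,27,0],0,1],
    [[0,0,0],0,1],
    [[0,0,0],0,1]
  ]
}}

```text
t: 2.6
tcp_pos: [0.551, 0.0306, 0.4416]
tool_rot: [0.992, 0.124, -0.001, -0.0]
force: [0.1, -0.4, 0.2]
finger_gap: -0.001
```

Run:
```python
from h import *
from scipy.spatial.transform import Rotation as Ro
s=manip.sense();print(s['t'],s['tcp_pos'],s['q'].round(2),s['finger_gap'],Ro.from_quat(s['tool_rot']).as_matrix().round(3).tolist())
c=manip.get_calibration("wrist");np.savez("w1.npz",**c)
cv2.imwrite("pics/w1.png",manip.snapshot("wrist"))
print(proj("wrist",np.array([.5628,-.1592,.114]),c),proj("wrist",np.array([.5282,-.0235,.125]),c),proj("wrist",np.array([.5159,.025,.125]),c))
```

```text
2.6 [0.55101932 0.03063709 0.44155529] [-0.15  0.26  1.32 -0.    1.57  1.17] -0.0010492530387744222 [[0.969, 0.247, -0.002], [0.247, -0.969, -0.0], [-0.002, -0.0, -1.0]]
[488.01827472 212.54853604] [366.44980951 214.94487501] [321.68946133 214.93446073]
```

View pics/w1.png

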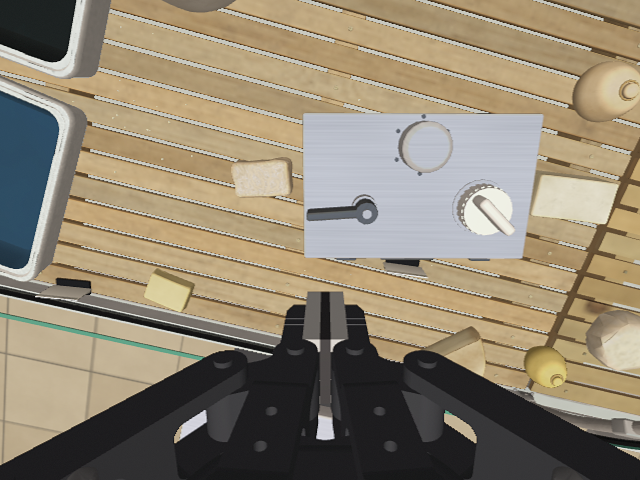

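The wrist view shows the blade from (307,213) to the boss at (367,211), and the cap bell at about (486,211). That agrees with the prediction to within 4 px. I'll lower behind the blade.

Emit:
{"method": "arm_command", "body": {
  "rows": [
    [[4,0,-60],0,1],
    [[4,0,-60],0,1],
    [[0,0,-60],0,1],
    [[0,0,-60],0,1],
    [[0,0,-40],0,1],
    [[0,0,-25],0,1],
    [[0,0,-25],0,1],
    [[0,0,0],0,1],
    [[0,0,0],0,1]
  ]
}}

```text
t: 3.78
tcp_pos: [0.5602, 0.03, 0.1137]
tool_rot: [0.992, 0.124, 0.001, 0.0]
force: [-0.7, -0.0, 0.2]
finger_gap: 0.0
```

Run:
```python
from h import *
s=manip.sense();print(s['t'],s['tcp_pos'],s['force'])
th=.249;xt=np.array([np.cos(th),np.sin(th)]);yt=np.array([-xt[1],xt[0]]);pv=np.array([.5295,-.0233])
p=s['tcp_pos'][:2];print("rel tank frame mm",(p-pv)@xt*1e3,(p-pv)@yt*1e3)
prev=p
for d,phi in [(28,0),(20,0)]+[(15,k*1.571/10) for k in range(0,11)]:
    v=np.array([d,45])/1e3; c,s_=np.cos(phi),np.sin(phi)
    r=np.array([c*v[0]-s_*v[1],s_*v[0]+c*v[1]]);q=pv+r[0]*xt+r[1]*yt
    print(d,round(phi,2),q.round(4),((q-prev)*1e3).round(1));prev=q
cv2.imwrite("pics/w2.png",manip.snapshot("wrist"))
```

```text
3.775 [0.56023305 0.03002587 0.11368424] [-0.68601992 -0.04010089  0.23492711]
rel tank frame mm 42.9265752351765 44.10757209440806
28 0 [0.5455 0.0272] [-14.7  -2.8]
20 0 [0.5378 0.0252] [-7.8 -2. ]
15 0.0 [0.5329 0.024 ] [-4.8 -1.2]
15 0.16 [0.5255 0.024 ] [-7.4 -0. ]
15 0.31 [0.5182 0.0228] [-7.3 -1.2]
15 0.47 [0.5111 0.0204] [-7.1 -2.3]
15 0.63 [0.5045 0.017 ] [-6.6 -3.4]
15 0.79 [0.4985 0.0126] [-6.  -4.4]
15 0.94 [0.4932 0.0073] [-5.2 -5.3]
15 1.1 [0.4889 0.0012] [-4.3 -6. ]
15 1.26 [ 0.4856 -0.0054] [-3.3 -6.7]
15 1.41 [ 0.4833 -0.0125] [-2.3 -7.1]
15 1.57 [ 0.4822 -0.0199] [-1.1 -7.4]
```

View pics/w2.png

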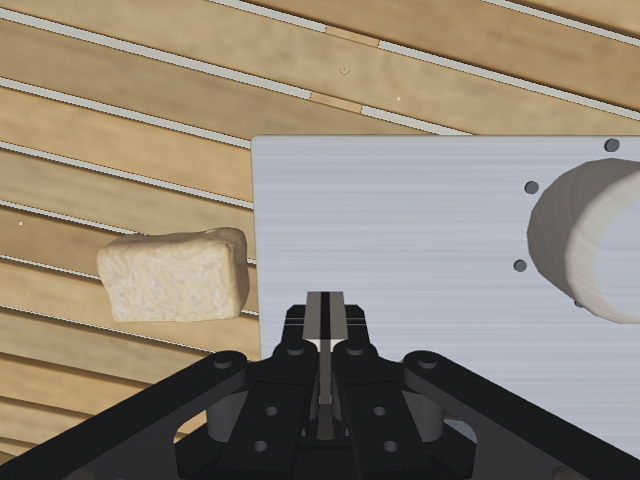

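The fingers are down behind the blade, and the brick and housing are clear. Starting the push.

Emit:
{"method": "arm_command", "body": {
  "rows": [
    [[-15,-3,0],0,1],
    [[-8,-2,0],0,1],
    [[-5,-1,0],0,1],
    [[-7,0,0],0.157,1],
    [[-7,-1,0],0.157,1],
    [[-7,-2,0],0.157,1],
    [[-7,-4,0],0.157,1]
  ]
}}

```text
t: 4.7
tcp_pos: [0.5053, 0.018, 0.1131]
tool_rot: [0.904, 0.427, 0.002, 0.001]
force: [1.8, 2.8, 1.3]
finger_gap: 0.001
```

Emit:
{"method": "arm_command", "body": {
  "rows": [
    [[-6,-4,0],0.157,1],
    [[-5,-5,0],0.157,1],
    [[-4,-6,0],0.157,1],
    [[-3,-7,0],0.157,1],
    [[-2,-7,0],0.157,1],
    [[0,0,0],0,1],
    [[0,0,0],0,1]
  ]
}}

```text
t: 5.58
tcp_pos: [0.4843, -0.0114, 0.1125]
tool_rot: [0.675, 0.738, 0.0, 0.0]
force: [0.6, 1.3, 0.3]
finger_gap: -0.004
```

Run:
```python
from h import *
s=manip.sense();print(s['t'],s['tcp_pos'],s['force'])
cv2.imwrite("pics/s3.png",manip.snapshot("scene")[150:350,200:420].repeat(3,0).repeat(3,1))
cv2.imwrite("pics/t3.png",manip.snapshot("top")[150:275,215:435].repeat(3,0).repeat(3,1))
```

```text
5.575 [ 0.48425632 -0.01141579  0.11248776] [0.61624413 1.25310515 0.25707592]
```

View pics/s3.png

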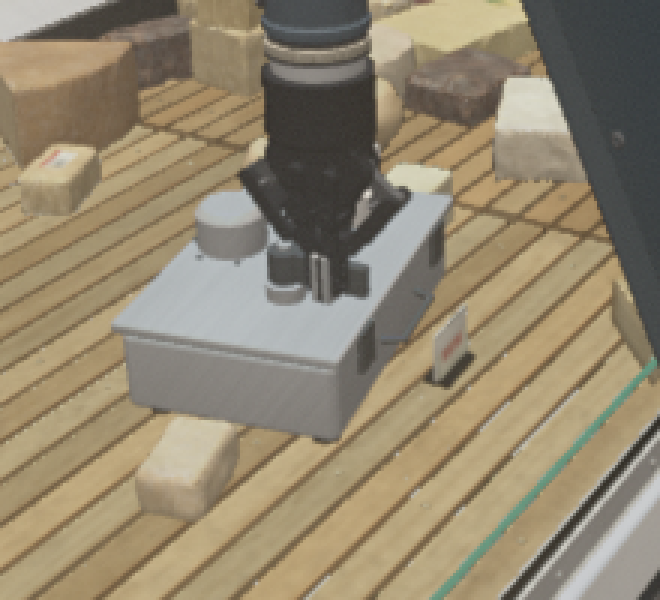

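View pics/t3.png

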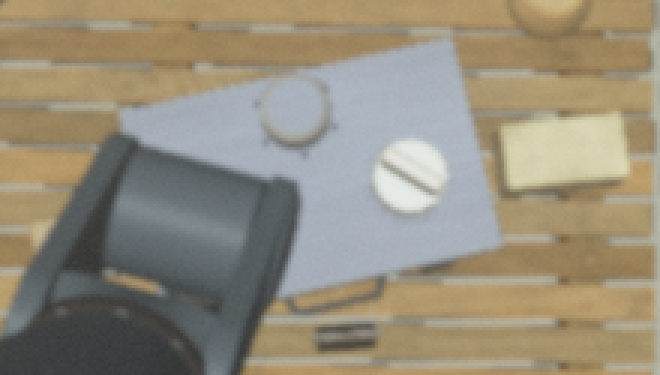

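The blade follows the fingers and is nearly at the front. I'll keep pushing in small steps to find the stop.

Emit:
{"method": "arm_command", "body": {
  "rows": [
    [[-1,-7,0],0.15,1],
    [[0,-2,0],0,1],
    [[0,0,0],0,1]
  ]
}}

```text
t: 6.05
tcp_pos: [0.4829, -0.0182, 0.1123]
tool_rot: [0.618, 0.786, 0.002, -0.001]
force: [1.7, 9.7, 0.9]
finger_gap: 0.001
```

Emit:
{"method": "arm_command", "body": {
  "rows": [
    [[0,-3,0],0,1],
    [[0,0,0],0,1]
  ]
}}

```text
t: 6.3
tcp_pos: [0.4829, -0.0185, 0.1124]
tool_rot: [0.619, 0.785, 0.003, -0.002]
force: [4.4, 20.9, 2.8]
finger_gap: -0.004
```

Emit:
{"method": "arm_command", "body": {
  "rows": [
    [[0,-2,0],0,1],
    [[0,0,0],0,1]
  ]
}}

```text
t: 6.55
tcp_pos: [0.4829, -0.0188, 0.1124]
tool_rot: [0.62, 0.785, 0.004, -0.003]
force: [4.9, 28.1, 2.1]
finger_gap: 0.003
```

The force rises without any motion, so the cock is at its stop. I'll back off, rise, and move above the cap, opening to half and turning.

Emit:
{"method": "arm_command", "body": {
  "rows": [
    [[-1,8,0],0,1],
    [[-3,14,0],0,1],
    [[0,0,40],0,1],
    [[0,0,60],0,1],
    [[0,0,60],0,0],
    [[20,-35,0],-0.18,0],
    [[20,-35,0],-0.18,0],
    [[20,-35,0],-0.18,0],
    [[20,-35,0],-0.18,0],
    [[0,-12,0],-0.05,0],
    [[0,0,0],0,0],
    [[0,0,0],0,0]
  ]
}}

```text
t: 8.05
tcp_pos: [0.5578, -0.154, 0.2721]
tool_rot: [0.867, 0.498, -0.0, -0.001]
force: [-1.0, -0.6, 0.9]
finger_gap: 0.502
```

Run:
```python
from h import *
from scipy.spatial.transform import Rotation as Ro
s=manip.sense();M=Ro.from_quat(s['tool_rot']).as_matrix();print(s['t'],s['tcp_pos'],s['force'],s['finger_gap'],"yang",np.arctan2(M[1,1],M[0,1]),s['q'].round(2))
c=manip.get_calibration("wrist")
im=manip.snapshot("wrist");cv2.imwrite("pics/w4.png",im)
np.save("c4.npy",c,allow_pickle=True)
cv2.imwrite("pics/t4.png",manip.snapshot("top")[150:275,215:435].repeat(3,0).repeat(3,1))
print(proj("wrist",np.array([.5628,-.1592,.114]),c))
```

```text
8.05 [ 0.5577749  -0.15395842  0.27211163] [-1.02319311 -0.58527272  0.89490202] 0.5021962797280126 yang -0.5275005439203857 [-0.46  0.43  1.52  0.    1.2   0.06]
[334.62545758 221.79966549]
```

View pics/w4.png

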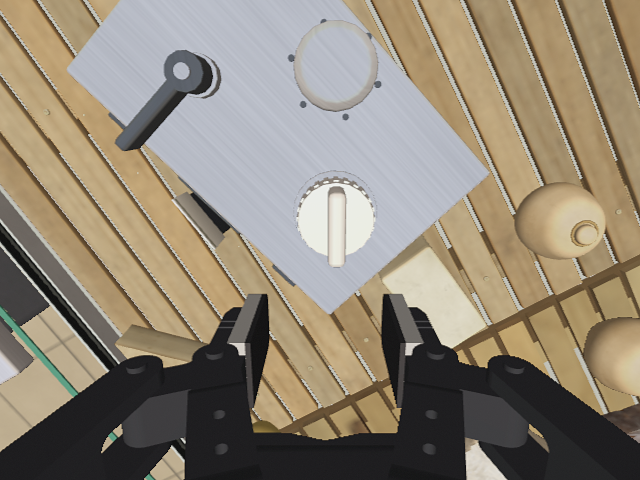

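View pics/t4.png

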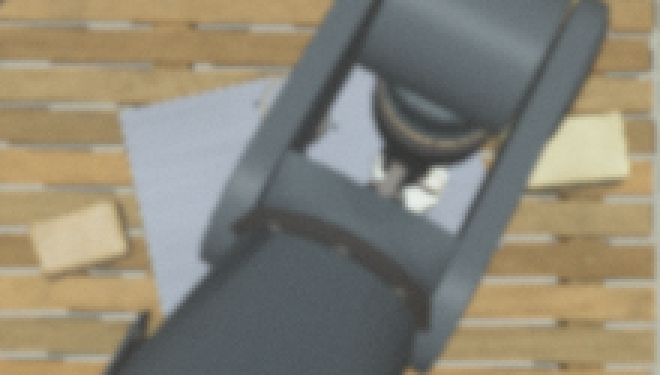

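In the wrist view the bar stands upright in the picture at column 337, so it is aligned with the jaws, with the bell centred at about (336,219). The cock is open.

Run:
```python
from h import *
c=np.load("c4.npy",allow_pickle=True).item()
im=cv2.imread("pics/w4.png");hsv=cv2.cvtColor(im,cv2.COLOR_BGR2HSV)
m=((hsv[...,1]<30)&(hsv[...,2]>200)).astype(np.uint8);m[:165]=0;m[275:]=0;m[:,:285]=0;m[:,385:]=0
cs,_=cv2.findContours(m,0,2);k=max(cs,key=cv2.contourArea);print(cv2.boundingRect(k),cv2.minEnclosingCircle(k))
print(onplane("wrist",(336,219),.114,c),onplane("wrist",(337,191),.144,c),onplane("wrist",(337,264),.144,c))
```

```text
(294, 183, 91, 84) ((342.08697509765625, 226.96958923339844), 55.27117919921875)
[ 0.56470143 -0.15788721  0.114     ] [ 0.57747036 -0.13540186  0.144     ] [ 0.55293234 -0.17829563  0.144     ]
```

Emit:
{"method": "arm_command", "body": {
  "rows": [
    [[7,-4,0],0,0],
    [[0,0,-50],0,0],
    [[0,0,-40],0,0],
    [[0,0,-30],0,0],
    [[0,0,-22],0,0],
    [[0,0,0],0,0]
  ]
}}

```text
t: 8.9
tcp_pos: [0.5651, -0.1587, 0.1286]
tool_rot: [0.867, 0.498, -0.001, -0.002]
force: [-0.0, -0.3, -1.0]
finger_gap: 0.501
```

Run:
```python
from h import *
s=manip.sense();print(s['t'],s['tcp_pos'],s['force'])
cv2.imwrite("pics/w5.png",manip.snapshot("wrist"))
cv2.imwrite("pics/s5.png",manip.snapshot("scene")[150:350,200:420].repeat(3,0).repeat(3,1))
```

```text
8.9 [ 0.56506718 -0.15869172  0.12863539] [-0.02349508 -0.27949181 -0.97930313]
```

View pics/w5.png

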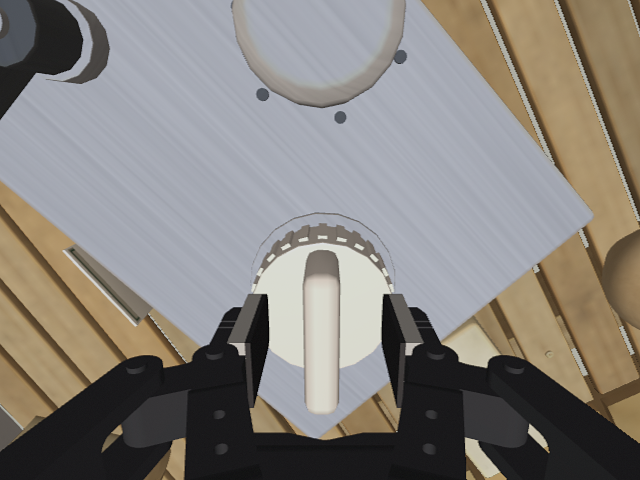

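View pics/s5.png

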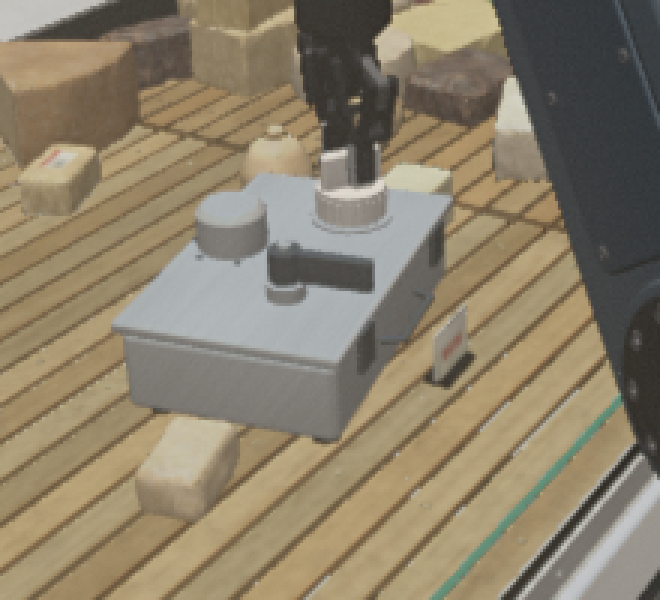

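The bar (column 321) sits between the jaws (middle at column 325) and the cock stands along the front direction. Closing the grip.

Emit:
{"method": "arm_command", "body": {
  "rows": [
    [[0,0,0],0,1],
    [[0,0,0],0,1],
    [[0,0,0],0,1],
    [[0,0,0],0,1],
    [[0,0,0],0,1]
  ],
  "squeeze": 60
}}

```text
t: 9.62
tcp_pos: [0.565, -0.1587, 0.1315]
tool_rot: [0.867, 0.498, -0.0, -0.001]
force: [-2.8, 1.8, 5.7]
finger_gap: 0.129
```

Run:
```python
from h import *
s=manip.sense();print(s['t'],s['tcp_pos'],s['force'],s['ft_torque'],s['finger_gap'])
```

```text
9.625 [ 0.56495919 -0.15873555  0.13152024] [-2.80131779  1.76632269  5.68629908] [0.25280741 0.51340556 0.0170534 ] 0.1285396493722375
```

Emit:
{"method": "arm_command", "body": {
  "rows": [
    [[0,0,0],0.05,1],
    [[0,0,0],0.05,1],
    [[0,0,0],0.05,1],
    [[0,0,0],0.05,1]
  ]
}}

```text
t: 10.12
tcp_pos: [0.565, -0.1592, 0.1315]
tool_rot: [0.813, 0.582, -0.0, -0.0]
force: [-2.9, 0.1, 4.5]
finger_gap: 0.129
```

```bash
cat > st.py <<'E'
from h import *
from scipy.spatial.transform import Rotation as Ro
s=manip.sense();M=Ro.from_quat(s['tool_rot']).as_matrix();print(s['t'],s['tcp_pos'].round(4),s['force'].round(2),s['ft_torque'].round(3),s['finger_gap'],"yang",np.arctan2(M[1,1],M[0,1]))
E
python3 st.py
```

```text
10.125 [ 0.565  -0.1592  0.1315] [-2.9   0.09  4.52] [ 0.036  0.524 -0.073] 0.12930218266171267 yang -0.3275392396366994
```

Emit:
{"method": "arm_command", "body": {
  "rows": [
    [[0,0,0],0.1,1],
    [[0,0,0],0.1,1],
    [[0,0,0],0,1]
  ]
}}

```text
t: 10.5
tcp_pos: [0.565, -0.1588, 0.1315]
tool_rot: [0.751, 0.66, -0.0, -0.001]
force: [-3.6, 1.8, 6.0]
finger_gap: 0.128
```

```bash
python3 st.py
python3 - <<'E'
from h import *
cv2.imwrite("pics/w6.png",manip.snapshot("wrist"))
E
```

```text
10.5 [ 0.565  -0.1588  0.1315] [-3.63  1.8   5.98] [0.356 0.533 0.069] 0.1284242726946611 yang -0.12791065256238582
```

View pics/w6.png

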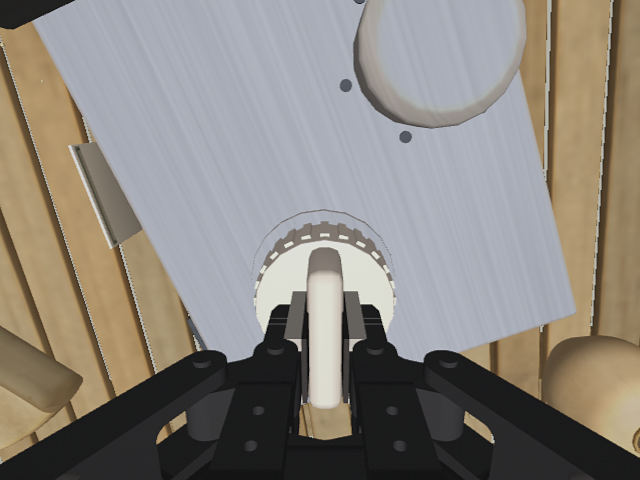

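The bar has turned 0.4 rad with the tool and there is no hard stop, so anticlockwise loosens it. Continuing to 1.4 rad.

Emit:
{"method": "arm_command", "body": {
  "rows": [
    [[0,0,0],0.125,1],
    [[0,0,0],0.125,1],
    [[0,0,0],0.125,1],
    [[0,0,0],0.125,1],
    [[0,0,0],0.125,1],
    [[0,0,0],0.125,1],
    [[0,0,0],0.125,1],
    [[0,0,0],0.125,1],
    [[0,0,0],0,1],
    [[0,0,0],0,1]
  ]
}}

```text
t: 11.8
tcp_pos: [0.5647, -0.1587, 0.1316]
tool_rot: [0.342, 0.94, 0.0, -0.001]
force: [-4.0, 2.1, 6.3]
finger_gap: 0.126
```

```bash
python3 st.py
python3 - <<'E'
from h import *
cv2.imwrite("pics/w7.png",manip.snapshot("wrist"))
E
```

```text
11.8 [ 0.5647 -0.1587  0.1316] [-4.02  2.11  6.34] [0.326 0.657 0.182] 0.1259253603753642 yang 0.8718949087154859
```

View pics/w7.png

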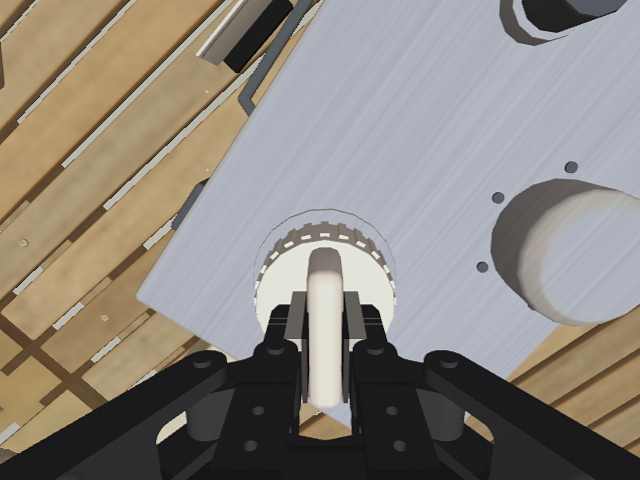

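The cap has turned the full 1.4 rad with the jaws. Lifting gently first.

Emit:
{"method": "arm_command", "body": {
  "rows": [
    [[0,0,4],0,1],
    [[0,0,4],0,1],
    [[0,0,4],0,1],
    [[0,0,0],0,1]
  ]
}}

```text
t: 12.35
tcp_pos: [0.566, -0.1596, 0.1428]
tool_rot: [0.343, 0.939, -0.0, 0.0]
force: [-2.5, -0.1, 0.8]
finger_gap: 0.127
```

```bash
python3 st.py
```

```text
12.35 [ 0.566  -0.1596  0.1428] [-2.5  -0.11  0.81] [-0.038  0.594 -0.073] 0.12749827115909107 yang 0.8709831378849279
```

Emit:
{"method": "arm_command", "body": {
  "rows": [
    [[0,0,10],0,1],
    [[0,0,14],0,1],
    [[0,0,20],0,1],
    [[0,0,20],0,1],
    [[0,0,14],0,1],
    [[0,0,6],0,1],
    [[0,0,0],0,1],
    [[0,0,0],0,1],
    [[0,0,0],0,1],
    [[0,0,0],0,1]
  ]
}}

```text
t: 13.6
tcp_pos: [0.5656, -0.1592, 0.2258]
tool_rot: [0.343, 0.939, 0.0, -0.001]
force: [0.0, 0.0, 0.3]
finger_gap: 0.129
```

```bash
python3 st.py
python3 - <<'E'
from h import *
cv2.imwrite("pics/w8.png",manip.snapshot("wrist"))
im=manip.snapshot("scene");cv2.imwrite("pics/s8.png",im)
cv2.imwrite("pics/s8c.png",im[150:350,200:420].repeat(3,0).repeat(3,1))
cv2.imwrite("pics/t8.png",manip.snapshot("top"))
# rim 98mm above flange predicted
for z in(.088,.183,.209,.239):print(z,proj("scene",np.array([.5648,-.158,z])))
E
```

```text
13.6 [ 0.5656 -0.1592  0.2258] [0.04 0.02 0.26] [ 0.012 -0.027 -0.026] 0.12860128282820368 yang 0.8709084159023557
0.088 [316.13104875 221.03513137]
0.183 [314.96416751 184.48896651]
0.209 [314.62905744 173.99347877]
0.239 [314.2334554  161.60341096]
```

View pics/s8c.png

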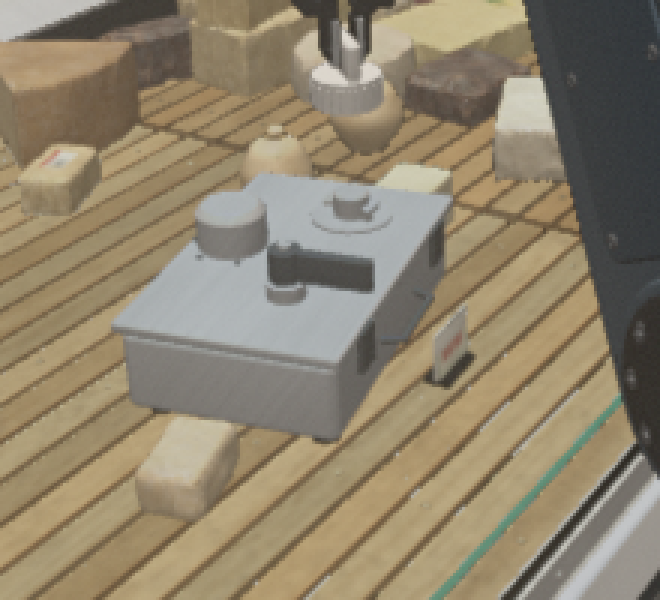

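View pics/w8.png

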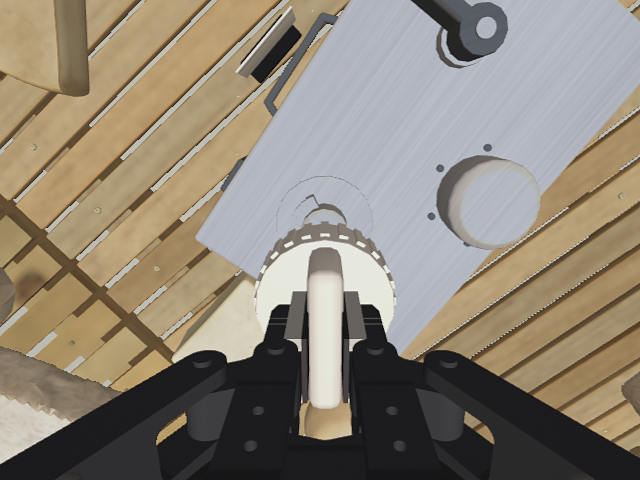

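View pics/t8.png

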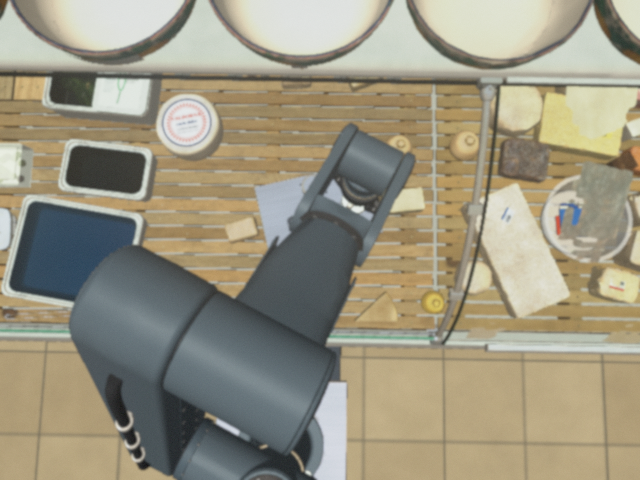

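The cap hangs level in the jaws above the bare neck, its rim where I predicted for about 95 mm up. The cock is still open and the visible bystanders have not moved. Handing in.

```bash
python3 -c "
from station import manip
print(manip.sign_off())"
```

```text
the job is handed in; nothing more can be done
None
```

The vent cock is open and the filler cap is off and held about 94 mm above the neck's flange. I handed the job in at about 13.8 s of the 61 s allowed; no verdict was reported.

- **Vent cock:** I pushed the blade round with closed fingers until it hit its stop. The force rose to about 28 N while the tool stopped moving, and the later pictures show the handle pointing to the front.
- **Cap:** I gripped the wing bar at 60 N and tried anticlockwise first. It turned easily with no hard stop, so I went to 1.4 rad and lifted it straight off.
- **Last checks:** The cap looks level in the jaws, close to the neck's axis, with its rim where I expected it in the scene picture. The outside force was close to zero.
- **Bystanders:** The ones I could see, including the smoked brick, the pepato and the wedge, were where they started. In the last top view the arm hid the butter piece and the price tag. The price tag stood unmoved in the last scene picture. The butter piece I did not check at the end, but the arm never worked low near it.

No check failed. The one oddity was that the fingertips touched the top of the bell as they closed and pushed the tool up about 3 mm, at roughly 6 N. That did no harm.

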